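# Set up the red brittle batch and hold its turner ready

## Task

Set up the red brittle batch: stand the red tub upright on the bare half of the red-edged tray and let go of it. Then draw the red-handled turner out of the rack, turn it so that its slotted blade is level with the handle rising above it, and finish while holding it still, the blade over the red-edged tray and raised a hand's width (at least 100 mm) above the counter, with nothing but the gripper touching the turner. Leave the blue tub and the blue-handled turner where they are.

Things in the scene. Friction and masses are not known exactly. Their poses are not given: they have to be found in the camera images.
- red_tub: Open round tub of red plastic, 60 mm across the rim, 56 mm across the foot, 60 mm high, wall 4 mm, 80 g more or less; loose, standing upright on the counter. Origin: centre of its underside, z up.
- blue_tub: The same tub in blue; leave it.
- red_tray: Fixed aluminium baking tray with red edges, 190 mm (its x) by 220 mm (its y), rim 20 mm high, inner floor 2 mm above the counter. A sheet of nut brittle 13 mm high covers the far half, local x from +23 to +81 mm; the near half, local x from -91 to +23 mm, is bare. Origin: centre of its underside, on the counter.
- blue_tray: The same tray with blue edges.
- rack: Fixed steel rack, 150 (x) by 175 (y) by 105 mm high. Two slots side by side (centres local y +42 and -42 mm) slope down at 45 degrees towards local +x; a turner's blade lies in each. A cover over the slot's lowest 25 mm (gap 15 mm) stops the blade being lifted straight up: draw it up the slope, towards local -x and up in equal parts, 60 mm or more. Origin: centre of the underside.
- red_turner: Slotted steel turner, red handle, about 110 g, loose in either slot. Origin: the bend between blade and handle, 100 mm above the counter in the rack. Local +z: up the straight handle, vertical in the rack, to its end at 136 mm; handle 18 mm wide (local y), 13 thick (local x). From the bend the flat blade slopes down at 45 degrees towards local +x, to its tip 105 mm away; 70 mm wide, 3 thick.
- red_turner_grip (a point): Point on the red turner's handle, 100 mm from the bend, 36 mm short of the handle's end; 200 mm above the counter in the rack, on the robot's side of it. Axes as red_turner.
- red_turner_blade (a point): Centre of the red turner's slotted blade, 65 mm from the bend, with the blade's own axes: x along the blade to its tip, y across it, z normal to it on the handle's side (straight up when the blade is level with the handle above it).
- blue_turner: The same turner with a blue handle, in the other slot; leave it.
Not all that is in view belongs to the job. What is shaped like the blue_turner but green or orange is not meant.

How it is judged:
On the way, in this order (a step that is already met when the one before it is completed fails the run):
1. the red tub stands upright on the bare half of the red tray, released (angle between red_tub's own z axis and vertical below 0.1 rad and x of red_tub in the frame of red_tray between -0.075 and 0.01 m and y of red_tub in the frame of red_tray between -0.09 and 0.09 m and height (world z) of red_tub between -0.001 and 0.0055 m and contact force between red_tub and the arm below 0.1 N and contact force between red_tub and the fingers below 0.1 N and linear speed of red_tub below 0.03 m/s), for 0.2 s.
2. the red turner is drawn out of the rack and held up in the gripper (height (world z) of red_turner_blade above 0.1 m and contact force between red_turner and the fingers above 0.5 N and contact force between red_turner and rack below 0.05 N), for 0.1 s.
At the end, for the whole second after the job is handed in: Red tub released upright (0.1 rad) on the red tray's bare half; red turner held still by the fingers only, blade level within 0.2 rad, handle above, blade centre inside the red tray's outline and 95 mm or more above the counter; blue tub and blue turner within 30 mm of their starts (all of step 1 and angle between red_turner_blade's own z axis and vertical below 0.2 rad and height (world z) of red_turner_blade above 0.095 m and x of red_turner_blade in the frame of red_tray between -0.095 and 0.095 m and y of red_turner_blade in the frame of red_tray between -0.11 and 0.11 m and contact force between red_turner and the fingers above 0.5 N and linear speed of red_turner below 0.03 m/s and angular speed of red_turner below 0.2 rad/s and contact force between red_turner and rack below 0.05 N and contact force between red_turner and red_tub below 0.05 N and contact force between red_turner and blue_tub below 0.05 N and contact force between red_turner and red_tray below 0.05 N and contact force between red_turner and blue_tray below 0.05 N and contact force between red_turner and blue_turner below 0.05 N and distance of each of blue_tub, blue_turner from where it was at the start of the episode below 0.03 m); the arm keeps its last pose, push and grip.
It fails at once if blue tub is disturbed (distance of blue_tub from where it was at the start of the episode above 0.03 m).
It fails at once if blue turner is disturbed (distance of blue_turner from where it was at the start of the episode above 0.03 m).
It also fails if it takes over 67 s, if anything falls off the work surface, if the arm or the gripper's body presses on something with over 40 N, if the wrist force passes 120 N, or if a joint passes its speed limit or range.

## Robot

A 6-joint arm with a two-finger parallel gripper is mounted at the origin on the work surface. World frame = base frame: x ahead of the robot, y to its left, z up, the work surface at z = 0. Lengths are in m, angles in rad, forces in N, time in s.
With the tool pointing down it reaches from about 0.35 to 0.95 m from the base axis. Payload 17.4 kg.
Tool frame: the origin (TCP) lies at the very end of the fingers, on their centre line; the grasp point (between the pads) lies r.tcp_to_grasp behind it (r.tcp_to_grasp is the distance from the TCP to the grasp point, in m); y points along the fingers, z is the direction in which the jaws open and shut, and the axes are right-handed (so a half turn about y gives the same grasp; the last joint's range is limited). The gripper opens to 93 mm and grips with 3 to 60 N. Pads are 15 mm wide; open, the fingers measure 128 mm over their backs; the gripper's body (75 mm by 188 mm) begins 65 mm behind the grasp point.
Start: joints at [1.207, 0.116, 1.442, -0, 1.584, -0.038], TCP at [0.216, 0.639, 0.219] pointing down, gripper open.
Joint ranges: [-2.83, 2.83], [-0.83, 2.19], [0.07, 2.5], [-1.14, 4.28], [0.01, 3], [-2.97, 2.97]. Speed limits (rad/s): [1.89, 1.89, 2.22, 3.14, 3.14, 3.14].

## Interface

Orientations are given as a unit quaternion [x, y, z, w].
In Python, from station import r gives the robot as it stands. The module is installed in compiled form; this text tells all that it offers.
- The arm moves only by the tool arm_command, never from a script. Its argument "motion" is a list of rows, each an object of numbers: "dx", "dy", "dz": the shift along the tool's x, y, z in m; "ax", "ay", "az": the turn, a rotation vector about the tool's x, y, z in degrees; "claw": the finger opening in m, from 0 to 0.093. A call has 1 to 10 rows; each row is the pose to reach, as a shift and turn from the pose measured when the call began, along the tool's axes at that moment; what a row does not reach only later rows make up. A row lasts 1/10 s, in which the tool goes at most 50 mm and 8.59 degrees, less where a joint would pass 70% of its speed; a pose out of reach is approached as far as the arm can. A call with a gripper value outside its range is refused whole. The fingers move at their own pace and stop on an object; "newtons" is the grip in N (left out, the last holds). Time passes only in rows, so rows that repeat a pose let the fingers close. It gives the time, the measured TCP pose, the force and the opening at its end, in the units of the state.
- r.observe(): the state, without advancing time (a new reading comes with each control period).
- r.snapshot(name): name is "side" or "top" or "wrist"; returns a dict with "color" (480x640x3 uint8, red, green, blue), "fx", "fy", "cx", "cy" (pixels), "R" (3x3) and "t" (3): a world point X has camera coordinates R X + t. Camera axes: x right, y down, z forward; pixel columns grow to the right and rows downward; lengths in m; the calibration is good to about 2 mm. A picture is of the moment at which its call begins. There is no depth.
- r.hand_in(): hands the job in, once; it reports no verdict.
The state is a dict: "time": time; "joints": joint angles; "qd": joint speeds; "effort": joint torques, N m; "tool_pos": TCP position; "orientation": TCP orientation; "wrist_force": force on the tool from outside, world axes, zero at the start; "torque": the same for the moment, N m; "width": finger opening in m.
Only numpy, scipy, OpenCV 4.12 (cv2) and the standard library are available. Lean on these libraries where they do the work, as an engineer would, in place of code of your own. Each camera call takes 0.05 s, during which the arm holds its last target.

## Working session

There is one attempt and no reset: what is moved stays moved. The work goes in short steps, Python scripts to look and compute and a tool call to move; the robot and the scene stay as the last step left them, time stands still between calls to the robot, and variables do not carry over. Pictures are saved under pics/ and viewed, and the job is handed in when it is done.

Besides the shell and the picture viewer there is one more tool, called after "Request:" as name([rows], argument=value, ...), one row to a line, values as JSON. arm_command: Moves the arm, as the interface text tells. Its arguments: {"type":"object","properties":{"motion":{"type":"array","items":{"type":"object","properties":{"dx":{"type":"number"},"dy":{"type":"number"},"dz":{"type":"number"},"ax":{"type":"number"},"ay":{"type":"number"},"az":{"type":"number"},"claw":{"type":"number"}}}},"newtons":{"type":"number"}},"required":["motion"]}

```bash
mkdir -p pics; python3 - <<'E'
from station import r
import cv2,json
s=r.observe();print({k:s[k] for k in s}); print(r.tcp_to_grasp)
for n in("side","top","wrist"):
    d=r.snapshot(n);cv2.imwrite(f"pics/{n}0.png",d["color"][:,:,::-1]);print(n,d["fx"],d["cx"],d["cy"],d["R"],d["t"])
E
```

```text
{'time': 0.0, 'joints': array([ 1.20723350e+00,  1.16478105e-01,  1.44225549e+00, -2.65669792e-06,
        1.58403682e+00, -3.78144024e-02]), 'qd': array([ 0.00012465, -0.00128644, -0.00134057, -0.00259664,  0.00094552,
        0.0005587 ]), 'effort': array([-6.90046727e-04, -7.21274185e+01, -6.22590137e+01,  7.77822663e-02,
        2.38532026e-02, -2.13725366e-05]), 'tool_pos': array([0.2159546 , 0.63929693, 0.21791658]), 'orientation': array([ 0.69815654, -0.11474301,  0.11457884, -0.69734007]), 'wrist_force': array([-0.24015988, -0.20995628,  0.23035711]), 'torque': array([ 0.03306944, -0.02830761,  0.01226506]), 'width': 0.09328958646510824}
0.0188
side 588.1534966768731 317.67427277975753 249.73338643446598 [[ 0.91833176 -0.39581024 -0.0010191 ]
 [-0.21947671 -0.50706878 -0.83349339]
 [ 0.32938846  0.76564711 -0.55252849]] [-0.40088409  0.23170985  1.26171681]
top 617.3196113122865 322.2896589989187 238.58277374024593 [[-2.44168683e-02 -9.99695036e-01 -3.69477994e-03]
 [-9.82413673e-01  2.46788186e-02 -1.85079256e-01]
 [ 1.85113996e-01 -8.89253490e-04 -9.82716652e-01]] [0.03397528 0.43240281 1.25025513]
wrist 347.0137108947972 323.1296589553295 238.94380186427736 [[ 0.31919478  0.94768837 -0.00119839]
 [ 0.91682492 -0.30847895  0.25352082]
 [ 0.23988906 -0.08202124 -0.96732919]] [-0.67552294 -0.0315378   0.38897147]
```

View pics/top0.png

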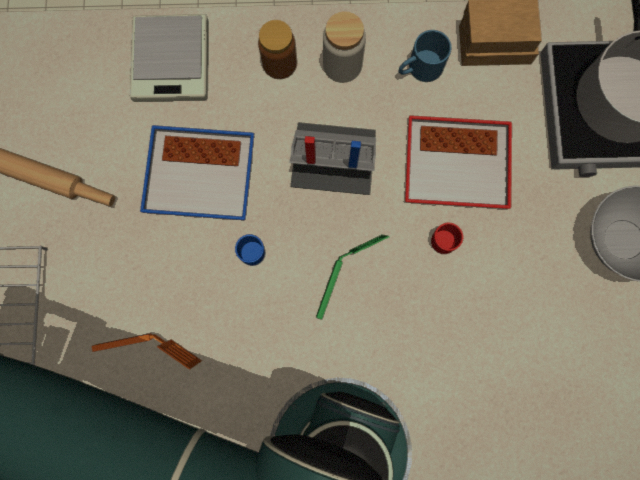

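View pics/side0.png

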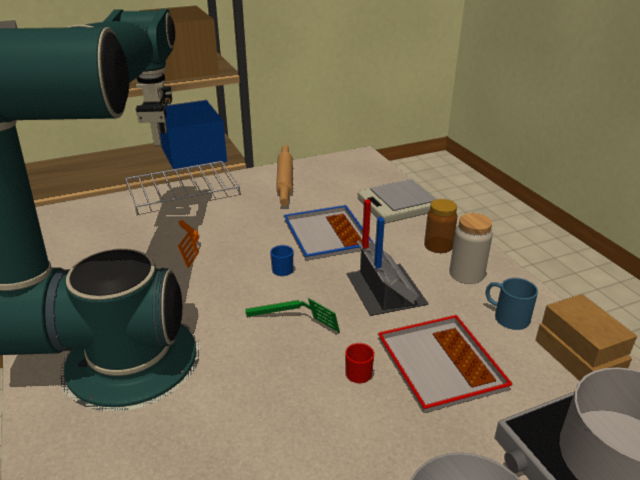

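View pics/wrist0.png

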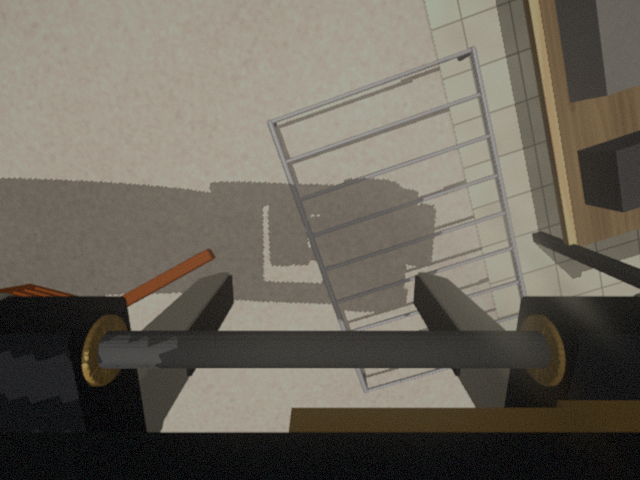

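The top view shows the red tub at (447,238), red tray at about (459,162), rack at about (333,158) with the red handle at (310,150) and the blue at (355,154). The blue tub is at (251,250). The green (350,265) and orange (150,345) turners lying loose are not meant. I'll enlarge to confirm.

```bash
python3 - <<'E'
import cv2,numpy as np
t=cv2.imread("pics/top0.png");s=cv2.imread("pics/side0.png")
def crop(im,x,y,w,h,k,name): cv2.imwrite(name,cv2.resize(im[y:y+h,x:x+w],None,fx=k,fy=k,interpolation=cv2.INTER_CUBIC))
crop(t,280,105,250,160,3.2,"pics/c1.png")   # scale 3.2
crop(s,330,190,190,150,4,"pics/c2.png")
crop(s,330,300,190,120,4,"pics/c3.png")
E
```

```text
(no output)
```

View pics/c1.png

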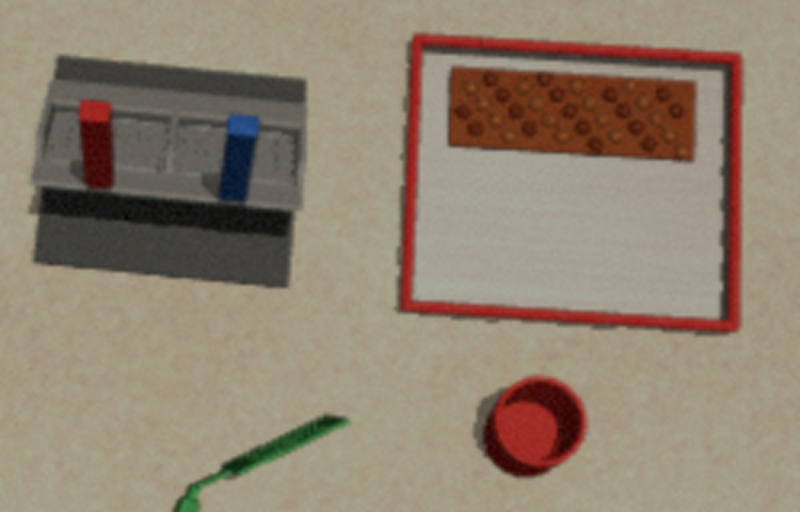

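View pics/c2.png

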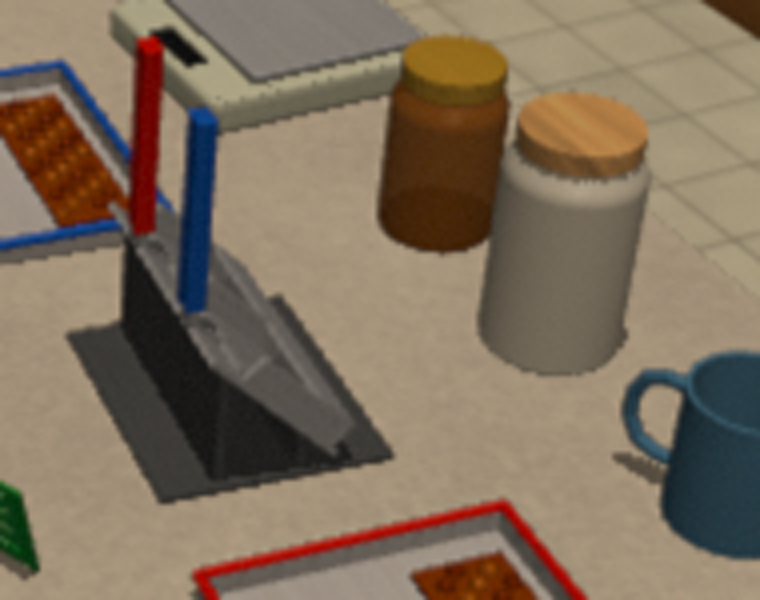

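View pics/c3.png

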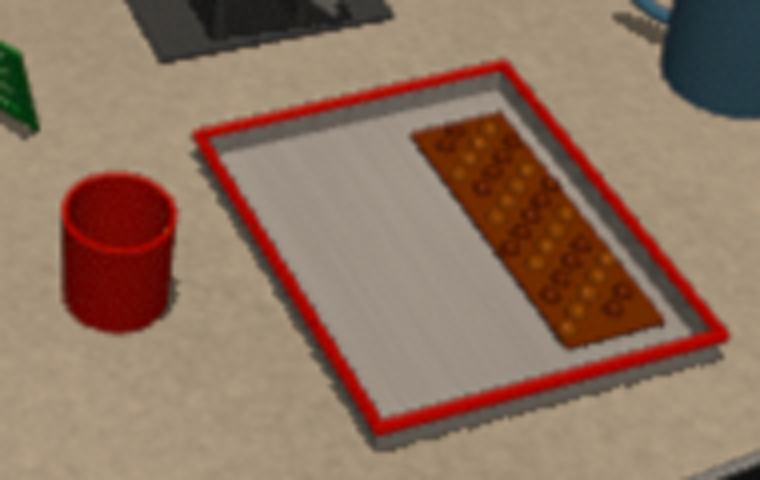

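The crops confirm it. The red tub is the only red tub. Of the two turners in the rack, the one with the red handle is at c1 (95,110), and the blue one is the neighbour to leave. The other loose turners are green and orange. Next I'll work out positions.

```bash
cat > h.py <<'E'
import numpy as np,cv2,json
CAM={}
def load():
    from station import r
    for n in("side","top"):
        CAM[n]=r.snapshot(n)
def P(n):
    d=CAM[n];K=np.array([[d["fx"],0,d["cx"]],[0,d["fy"],d["cy"]],[0,0,1]]);return K,np.array(d["R"]),np.array(d["t"])
def plane(n,u,v,z):
    K,R,t=P(n);dd=R.T@np.linalg.inv(K)@[u,v,1];c=-R.T@t;return c+dd*(z-c[2])/dd[2]
def proj(n,X):
    K,R,t=P(n);p=K@(R@np.array(X)+t);return p[:2]/p[2]
def tri(a,b):
    Pa=[];
    for n in("top","side"):
        K,R,t=P(n);Pa.append(K@np.c_[R,t])
    X=cv2.triangulatePoints(Pa[0],Pa[1],np.array(a,float).reshape(2,1),np.array(b,float).reshape(2,1));X=(X[:3]/X[3]).ravel()
    return X,proj("top",X)-a,proj("side",X)-b
def un(x,y,x0,y0,k): return ((x+.5)/k-.5+x0,(y+.5)/k-.5+y0)
E
python3 - <<'E'
from h import *
load()
np.set_printoptions(precision=4,suppress=True)
c1=lambda x,y:un(x,y,280,105,3.2); c2=lambda x,y:un(x,y,330,190,4); c3=lambda x,y:un(x,y,330,300,4)
T=[plane("top",*c1(*p),.02) for p in[(415,36),(740,54),(738,330),(402,311)]]
S=[plane("side",*c3(*p),.02) for p in[(502,62),(726,336),(376,433),(195,136)]]
print("tray top",np.array(T),np.mean(T,0));print("tray side",np.array(S),np.mean(S,0))
for Q in(T,S):
    ex=(Q[0]+Q[1]-Q[2]-Q[3]);print("yaw deg",np.degrees(np.arctan2(ex[1],ex[0])), np.linalg.norm(ex)/2)
print("tub",plane("top",*c1(541.5,419),.06),plane("side",*c3(119,213),.06))
print("red top",plane("top",*c1(95.5,110),.236),plane("side",*c2(150,42),.236),tri(c1(95.5,110),c2(150,42)))
print("blue top",plane("top",*c1(243,124),.236),plane("side",*c2(204,114),.236))
print("red low",tri(c1(98,187),c2(144,232)))
B=[plane("top",*c1(*p),.0) for p in[(58,56),(306,78),(288,287),(34,263)]]
ex=(B[0]+B[1]-B[2]-B[3]);print("rack",np.array(B),np.mean(B,0),np.degrees(np.arctan2(ex[1],ex[0])),np.linalg.norm(ex)/2)
E
```

```text
tray top [[ 0.7074 -0.1755  0.02  ]
 [ 0.6886 -0.3981  0.02  ]
 [ 0.494  -0.381   0.02  ]
 [ 0.5127 -0.1569  0.02  ]] [ 0.6007 -0.2779  0.02  ]
tray side [[ 0.7037 -0.176   0.02  ]
 [ 0.6845 -0.3981  0.02  ]
 [ 0.4914 -0.3824  0.02  ]
 [ 0.5123 -0.162   0.02  ]] [ 0.598  -0.2796  0.02  ]
yaw deg -5.236096266858758 0.19544936769507615
yaw deg -4.410555531662361 0.19281477970135336
tub [ 0.4291 -0.2374  0.06  ] [ 0.4262 -0.2369  0.06  ]
red top [0.5816 0.0422 0.236 ] [0.5797 0.0436 0.236 ] (array([0.5803, 0.0425, 0.2368]), array([-0.1495,  0.5237]), array([ 0.453 , -0.1514]))
blue top [ 0.5711 -0.0415  0.236 ] [ 0.5692 -0.0409  0.236 ]
red low (array([0.5798, 0.0433, 0.1043]), array([ 0.2662, -0.9621]), array([-0.8814,  0.2707]))
rack [[ 0.7071  0.0716  0.    ]
 [ 0.6864 -0.1011  0.    ]
 [ 0.5365 -0.0827  0.    ]
 [ 0.5579  0.0906  0.    ]] [ 0.622  -0.0054  0.    ] -7.116560142479523 0.1507084652260816
```

```bash
cat >> h.py <<'E'
from scipy.spatial.transform import Rotation as Ro
def move(pos,Rm):
    "shift (mm) and rotvec(deg) in tool axes needed to go to pos, Rm(matrix)"
    from station import r
    s=r.observe();R0=Ro.from_quat(s["orientation"])
    d=R0.inv().apply(np.array(pos)-s["tool_pos"])
    a=(R0.inv()*Ro.from_matrix(Rm)).as_rotvec(degrees=True)
    return d,a
def down(jaw_az,tilt=0,tilt_az=0):
    "tool y down, tool z at azimuth jaw_az deg; then tilted: fingers swing toward azimuth tilt_az by tilt deg"
    a=np.radians(jaw_az);z=np.array([np.cos(a),np.sin(a),0]);y=np.array([0,0,-1.]);x=np.cross(y,z)
    R=np.c_[x,y,z]
    b=np.radians(tilt_az);ax=np.cross([0,0,-1.],[np.cos(b),np.sin(b),0])
    return Ro.from_rotvec(ax*np.radians(tilt)).as_matrix()@R
def show():
    from station import r
    s=r.observe();np.set_printoptions(precision=4,suppress=True)
    R0=Ro.from_quat(s["orientation"]).as_matrix()
    print(s["time"],"pos",s["tool_pos"],"q",s["joints"],"F",s["wrist_force"],"M",s["torque"],"w",s["width"]);print("x",R0[:,0],"y",R0[:,1],"z",R0[:,2],"grasp",s["tool_pos"]-.0188*R0[:,1])
E
python3 - <<'E'
from h import *
show()
for az in(69,89,-29,-111): print(az,move([.4275,-.237,.2],down(az)))
E
```

```text
0.25 pos [0.216  0.6394 0.2183] q [ 1.2072  0.1162  1.4419  0.      1.584  -0.0378] F [ 0.2764  0.5    -0.6298] M [ 0.0155  0.0371 -0.0047] w 0.09310396519131296
x [ 0.9474 -0.3201 -0.    ] y [-0.0002 -0.0005 -1.    ] z [ 0.3201  0.9474 -0.0005] grasp [0.216  0.6394 0.2371]
69 (array([ 0.4809,  0.0187, -0.7626]), array([ 0.031 ,  2.3302, -0.0011]))
89 (array([ 0.4809,  0.0187, -0.7626]), array([  0.0304, -17.6698,  -0.0065]))
-29 (array([ 0.4809,  0.0187, -0.7626]), array([  0.0241, 100.3302,   0.0258]))
-111 (array([ 0.4809,  0.0187, -0.7626]), array([  -0.0017, -177.6698,   -0.048 ]))
```

```bash
python3 - <<'E'
from h import *
print(move([.46,.25,.25],down(-5)))
E
```

```text
(array([ 0.35577486, -0.03153936, -0.29082087]), array([2.73840433e-02, 7.63301815e+01, 1.91171363e-02]))
```

Request:
arm_command([
  {"dx": 0.356, "dy": -0.032, "dz": -0.291, "ay": 76.3, "claw": 0.085},
  {"dx": 0.356, "dy": -0.032, "dz": -0.291, "ay": 76.3, "claw": 0.085},
  {"dx": 0.356, "dy": -0.032, "dz": -0.291, "ay": 76.3, "claw": 0.085},
  {"dx": 0.356, "dy": -0.032, "dz": -0.291, "ay": 76.3, "claw": 0.085},
  {"dx": 0.356, "dy": -0.032, "dz": -0.291, "ay": 76.3, "claw": 0.085},
  {"dx": 0.356, "dy": -0.032, "dz": -0.291, "ay": 76.3, "claw": 0.085},
  {"dx": 0.356, "dy": -0.032, "dz": -0.291, "ay": 76.3, "claw": 0.085},
  {"dx": 0.356, "dy": -0.032, "dz": -0.291, "ay": 76.3, "claw": 0.085},
  {"dx": 0.356, "dy": -0.032, "dz": -0.291, "ay": 76.3, "claw": 0.085},
  {"dx": 0.356, "dy": -0.032, "dz": -0.291, "ay": 76.3, "claw": 0.085},
])

```text
$.motion[0]: bad value
```

```bash
python3 - <<'E'
from h import *
show();print(move([.4275,-.237,.12],down(-95)))
E
```

```text
0.25 pos [0.216  0.6394 0.2183] q [ 1.2072  0.1162  1.4419  0.      1.584  -0.0378] F [ 0.2764  0.5    -0.6298] M [ 0.0155  0.0371 -0.0047] w 0.09310396519131296
x [ 0.9474 -0.3201 -0.    ] y [-0.0002 -0.0005 -1.    ] z [ 0.3201  0.9474 -0.0005] grasp [0.216  0.6394 0.2371]
(array([ 0.4809,  0.0987, -0.7625]), array([  0.0079, 166.3302,   0.0446]))
```

Request:
arm_command([
  {"dx": 0.036, "dy": -0.003, "dz": -0.029, "ax": 0, "ay": 7.6, "az": 0, "claw": 0.085},
])

```text
time: 0.35
tool_pos: [0.2392, 0.6019, 0.2198]
orientation: [0.69, -0.16, 0.159, -0.688]
wrist_force: [1.7, 0.4, 1.3]
width: 0.0888
```

Request:
arm_command([
  {"dx": 0.32, "dy": -0.03, "dz": -0.26, "ax": 0, "ay": 68, "az": 0, "claw": 0.085},
])

```text
time: 0.45
tool_pos: [0.2618, 0.5545, 0.2238]
orientation: [0.675, -0.213, 0.213, -0.673]
wrist_force: [1.3, -0.2, -0.4]
width: 0.0859
```

```bash
python3 - <<'E'
from h import *
print(move([.46,.25,.25],down(-25)))
E
```

```text
(array([ 0.3372048 , -0.02573772, -0.13547243]), array([ 0.08622324, 79.93865433,  0.11342225]))
```

Request:
arm_command([
  {"dx": 0.337, "dy": -0.026, "dz": -0.135, "ax": 0, "ay": 80, "az": 0, "claw": 0.085},
  {"dx": 0.337, "dy": -0.026, "dz": -0.135, "ax": 0, "ay": 80, "az": 0, "claw": 0.085},
  {"dx": 0.337, "dy": -0.026, "dz": -0.135, "ax": 0, "ay": 80, "az": 0, "claw": 0.085},
  {"dx": 0.337, "dy": -0.026, "dz": -0.135, "ax": 0, "ay": 80, "az": 0, "claw": 0.085},
  {"dx": 0.337, "dy": -0.026, "dz": -0.135, "ax": 0, "ay": 80, "az": 0, "claw": 0.085},
  {"dx": 0.337, "dy": -0.026, "dz": -0.135, "ax": 0, "ay": 80, "az": 0, "claw": 0.085},
  {"dx": 0.337, "dy": -0.026, "dz": -0.135, "ax": 0, "ay": 80, "az": 0, "claw": 0.085},
  {"dx": 0.337, "dy": -0.026, "dz": -0.135, "ax": 0, "ay": 80, "az": 0, "claw": 0.085},
])

```text
time: 1.25
tool_pos: [0.4618, 0.2472, 0.2507]
orientation: [0.435, -0.557, 0.558, -0.434]
wrist_force: [0.2, 1.3, 0.3]
width: 0.085
```

```bash
python3 - <<'E'
from h import *
show();print(move([.4275,-.237,.12],down(-95)))
E
```

```text
1.25 pos [0.4618 0.2472 0.2507] q [ 0.444  -0.2222  1.7151 -0.0023  1.6494  0.6908] F [0.2003 1.3379 0.2572] M [-0.0481  0.0284 -0.0468] w 0.0850385070474452
x [-0.2444 -0.9697  0.0022] y [ 0.0003 -0.0024 -1.    ] z [ 0.9697 -0.2444  0.0008] grasp [0.4618 0.2472 0.2695]
(array([0.4776, 0.1319, 0.0849]), array([-0.131 , 80.8521,  0.0721]))
```

Request:
arm_command([
  {"dx": 0.478, "dy": 0.03, "dz": 0.085, "ax": 0, "ay": 81, "az": 0, "claw": 0.085},
  {"dx": 0.478, "dy": 0.03, "dz": 0.085, "ax": 0, "ay": 81, "az": 0, "claw": 0.085},
  {"dx": 0.478, "dy": 0.03, "dz": 0.085, "ax": 0, "ay": 81, "az": 0, "claw": 0.085},
  {"dx": 0.478, "dy": 0.03, "dz": 0.085, "ax": 0, "ay": 81, "az": 0, "claw": 0.085},
  {"dx": 0.478, "dy": 0.03, "dz": 0.085, "ax": 0, "ay": 81, "az": 0, "claw": 0.085},
  {"dx": 0.478, "dy": 0.03, "dz": 0.085, "ax": 0, "ay": 81, "az": 0, "claw": 0.085},
  {"dx": 0.478, "dy": 0.03, "dz": 0.085, "ax": 0, "ay": 81, "az": 0, "claw": 0.085},
  {"dx": 0.478, "dy": 0.03, "dz": 0.085, "ax": 0, "ay": 81, "az": 0, "claw": 0.085},
  {"dx": 0.478, "dy": 0.03, "dz": 0.085, "ax": 0, "ay": 81, "az": 0, "claw": 0.085},
  {"dx": 0.478, "dy": 0.03, "dz": 0.085, "ax": 0, "ay": 81, "az": 0, "claw": 0.085},
])

```text
time: 2.25
tool_pos: [0.4266, -0.2398, 0.2218]
orientation: [-0.035, -0.705, 0.707, 0.034]
wrist_force: [1.1, 0.4, -0.2]
width: 0.0849
```

```bash
python3 - <<'E'
from h import *
show();print(move([.4275,-.237,.017],down(-95)))
from station import r
d=r.snapshot("wrist");cv2.imwrite("pics/w1.png",d["color"][:,:,::-1])
CAM["wrist"]=d;print(proj("wrist",[.4275,-.237,.06]))
E
```

```text
2.25 pos [ 0.4266 -0.2398  0.2218] q [-0.563  -0.2986  1.8235 -0.002   1.6149  1.1048] F [ 1.1292  0.4379 -0.2042] M [ 0.0997  0.1246 -0.0079] w 0.08486454970770015
x [-0.9953  0.0969 -0.0007] y [ 0.0005 -0.0026 -1.    ] z [-0.0969 -0.9953  0.0026] grasp [ 0.4265 -0.2397  0.2406]
(array([-0.0005,  0.2048, -0.0034]), array([-0.1476, -0.5614, -0.042 ]))
[320.2699 224.1939]
```

View pics/w1.png

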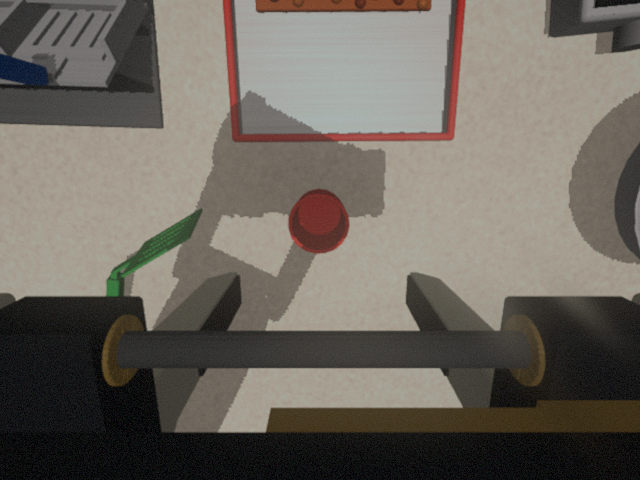

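The wrist view shows the red tub's rim centred at (319,221), which agrees with the prediction. I'll descend.

Request:
arm_command([
  {"dx": -0.002, "dy": 0.05, "dz": -0.003, "ax": 0, "ay": 0, "az": 0, "claw": 0.085},
  {"dx": -0.002, "dy": 0.1, "dz": -0.003, "ax": 0, "ay": 0, "az": 0, "claw": 0.085},
  {"dx": -0.002, "dy": 0.14, "dz": -0.003, "ax": 0, "ay": 0, "az": 0, "claw": 0.085},
  {"dx": -0.002, "dy": 0.165, "dz": -0.003, "ax": 0, "ay": 0, "az": 0, "claw": 0.085},
  {"dx": -0.002, "dy": 0.185, "dz": -0.003, "ax": 0, "ay": 0, "az": 0, "claw": 0.085},
  {"dx": -0.002, "dy": 0.2, "dz": -0.003, "ax": 0, "ay": 0, "az": 0, "claw": 0.085},
  {"dx": -0.002, "dy": 0.204, "dz": -0.003, "ax": 0, "ay": 0, "az": 0, "claw": 0.085},
  {"dx": -0.002, "dy": 0.204, "dz": -0.003, "ax": 0, "ay": 0, "az": 0, "claw": 0.085},
])

```text
time: 3.1
tool_pos: [0.4282, -0.2413, 0.017]
orientation: [-0.035, -0.705, 0.707, 0.036]
wrist_force: [-0.3, 0.2, -0.1]
width: 0.085
```

Request:
arm_command([
  {"dx": 0, "dy": 0, "dz": 0, "ax": 0, "ay": 0, "az": 0, "claw": 0.03},
  {"dx": 0, "dy": 0, "dz": 0, "ax": 0, "ay": 0, "az": 0, "claw": 0.03},
  {"dx": 0, "dy": 0, "dz": 0, "ax": 0, "ay": 0, "az": 0, "claw": 0.03},
  {"dx": 0, "dy": 0, "dz": 0, "ax": 0, "ay": 0, "az": 0, "claw": 0.03},
  {"dx": 0, "dy": 0, "dz": 0, "ax": 0, "ay": 0, "az": 0, "claw": 0.03},
  {"dx": 0, "dy": 0, "dz": 0, "ax": 0, "ay": 0, "az": 0, "claw": 0.03},
  {"dx": 0, "dy": 0, "dz": 0, "ax": 0, "ay": 0, "az": 0, "claw": 0.03},
  {"dx": 0, "dy": 0, "dz": 0, "ax": 0, "ay": 0, "az": 0, "claw": 0.03},
], newtons=10)

```text
time: 3.9
tool_pos: [0.4285, -0.2414, 0.0175]
orientation: [-0.036, -0.705, 0.708, 0.036]
wrist_force: [-0.9, 1.6, 6.1]
width: 0.0596
```

```bash
python3 - <<'E'
from h import *
show()
E
```

```text
3.9 pos [ 0.4285 -0.2414  0.0175] q [-0.5628 -0.1591  2.0485 -0.0037  1.2506  1.1105] F [-0.9108  1.5846  6.1455] M [0.3223 0.3462 0.0003] w 0.05963893998419239
x [-0.9949  0.1012  0.0002] y [-0.0006 -0.0038 -1.    ] z [-0.1012 -0.9949  0.0038] grasp [ 0.4285 -0.2413  0.0363]
```

```bash
python3 - <<'E'
from h import *
print(move([.566,-.276,.07],down(-95)))
E
```

```text
(array([-0.1402855 , -0.05244035,  0.02070395]), array([-0.21739166, -0.80609789,  0.01316024]))
```

Request:
arm_command([
  {"dx": 0, "dy": -0.02, "dz": 0, "ax": 0, "ay": 0, "az": 0, "claw": 0.03},
  {"dx": 0, "dy": -0.04, "dz": 0, "ax": 0, "ay": 0, "az": 0, "claw": 0.03},
  {"dx": -0.03, "dy": -0.052, "dz": 0.005, "ax": -0.2, "ay": -0.8, "az": 0, "claw": 0.03},
  {"dx": -0.06, "dy": -0.052, "dz": 0.01, "ax": -0.2, "ay": -0.8, "az": 0, "claw": 0.03},
  {"dx": -0.09, "dy": -0.052, "dz": 0.015, "ax": -0.2, "ay": -0.8, "az": 0, "claw": 0.03},
  {"dx": -0.12, "dy": -0.052, "dz": 0.018, "ax": -0.2, "ay": -0.8, "az": 0, "claw": 0.03},
  {"dx": -0.14, "dy": -0.052, "dz": 0.02, "ax": -0.2, "ay": -0.8, "az": 0, "claw": 0.03},
  {"dx": -0.14, "dy": -0.052, "dz": 0.02, "ax": -0.2, "ay": -0.8, "az": 0, "claw": 0.03},
  {"dx": -0.14, "dy": -0.052, "dz": 0.02, "ax": -0.2, "ay": -0.8, "az": 0, "claw": 0.03},
])

```text
time: 4.8
tool_pos: [0.5655, -0.2751, 0.0689]
orientation: [0.03, 0.706, -0.706, -0.031]
wrist_force: [-0.1, -0.9, -1.7]
width: 0.0589
```

```bash
python3 - <<'E'
from h import *
show();print(move([.566,-.276,.0205],down(-95)))
from station import r
d=r.snapshot("wrist");cv2.imwrite("pics/w2.png",d["color"][:,:,::-1])
d=r.snapshot("side");cv2.imwrite("pics/s2.png",cv2.resize(d["color"][240:440,280:540,::-1],None,fx=3,fy=3))
E
```

```text
4.8 pos [ 0.5655 -0.2751  0.0689] q [-0.4931  0.0971  1.7092 -0.0005  1.3366  1.1649] F [-0.1246 -0.8668 -1.7422] M [ 0.0029  0.1534 -0.0186] w 0.05892692154556936
x [-0.9962  0.0869  0.0014] y [-0.0014  0.0002 -1.    ] z [-0.0869 -0.9962 -0.0001] grasp [ 0.5655 -0.2751  0.0877]
(array([-0.0006,  0.0484,  0.0009]), array([0.0045, 0.012 , 0.0814]))
```

View pics/s2.png

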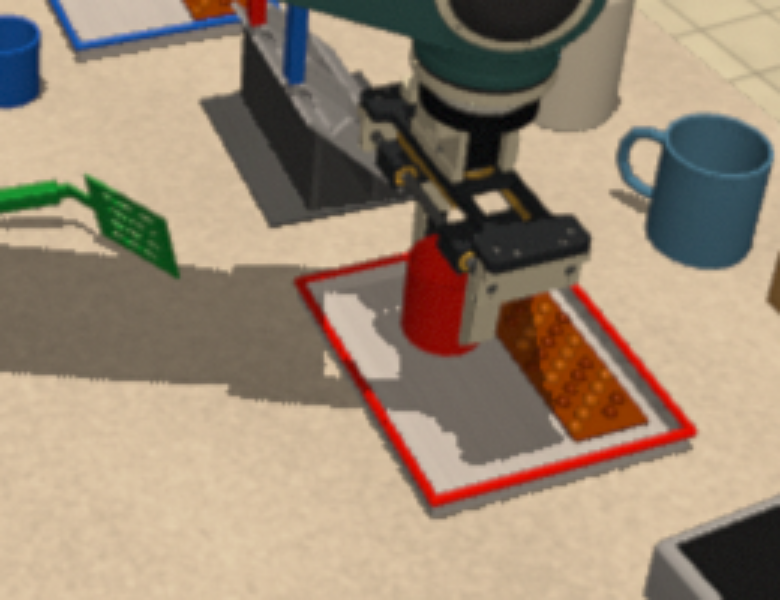

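The side view shows the tub held upright in the fingers over the bare half of the red tray, at crop (440,295). I'll lower it and release.

Request:
arm_command([
  {"dx": 0, "dy": 0.015, "dz": 0, "ax": 0, "ay": 0, "az": 0, "claw": 0.03},
  {"dx": 0, "dy": 0.03, "dz": 0, "ax": 0, "ay": 0, "az": 0, "claw": 0.03},
  {"dx": 0, "dy": 0.04, "dz": 0, "ax": 0, "ay": 0, "az": 0, "claw": 0.03},
  {"dx": 0, "dy": 0.046, "dz": 0, "ax": 0, "ay": 0, "az": 0, "claw": 0.03},
  {"dx": 0, "dy": 0.048, "dz": 0, "ax": 0, "ay": 0, "az": 0, "claw": 0.03},
  {"dx": 0, "dy": 0.0485, "dz": 0, "ax": 0, "ay": 0, "az": 0, "claw": 0.03},
  {"dx": 0, "dy": 0.0485, "dz": 0, "ax": 0, "ay": 0, "az": 0, "claw": 0.03},
])

```text
time: 5.6
tool_pos: [0.5653, -0.2753, 0.0213]
orientation: [-0.031, -0.706, 0.707, 0.031]
wrist_force: [0.7, 0.0, -0.9]
width: 0.0591
```

```bash
python3 - <<'E'
from h import *
show()
E
```

```text
5.6 pos [ 0.5653 -0.2753  0.0213] q [-0.4935  0.1387  1.7466 -0.0005  1.2563  1.165 ] F [ 0.741   0.0421 -0.8518] M [-0.004   0.1982 -0.0008] w 0.05910226609329038
x [-0.9962  0.0874  0.0002] y [-0.0002 -0.0004 -1.    ] z [-0.0874 -0.9962  0.0005] grasp [ 0.5653 -0.2753  0.0401]
```

Request:
arm_command([
  {"dx": 0, "dy": 0.0015, "dz": 0, "ax": 0, "ay": 0, "az": 0, "claw": 0.03},
  {"dx": 0, "dy": 0.0015, "dz": 0, "ax": 0, "ay": 0, "az": 0, "claw": 0.075},
  {"dx": 0, "dy": 0.0015, "dz": 0, "ax": 0, "ay": 0, "az": 0, "claw": 0.08},
  {"dx": 0, "dy": 0.0015, "dz": 0, "ax": 0, "ay": 0, "az": 0, "claw": 0.08},
  {"dx": 0, "dy": 0, "dz": 0, "ax": 0, "ay": 0, "az": 0, "claw": 0.08},
  {"dx": 0, "dy": -0.01, "dz": 0, "ax": 0, "ay": 0, "az": 0, "claw": 0.08},
  {"dx": 0, "dy": -0.04, "dz": 0, "ax": 0, "ay": 0, "az": 0, "claw": 0.08},
  {"dx": 0, "dy": -0.08, "dz": 0, "ax": 0, "ay": 0, "az": 0, "claw": 0.08},
  {"dx": 0, "dy": -0.12, "dz": 0, "ax": 0, "ay": 0, "az": 0, "claw": 0.08},
  {"dx": 0, "dy": -0.16, "dz": 0, "ax": 0, "ay": 0, "az": 0, "claw": 0.08},
])

```text
time: 6.6
tool_pos: [0.5651, -0.275, 0.1838]
orientation: [-0.031, -0.706, 0.707, 0.031]
wrist_force: [-0.1, -0.3, 0.1]
width: 0.0798
```

```bash
python3 - <<'E'
from h import *
show()
load()
from station import r
d=r.snapshot("wrist");cv2.imwrite("pics/w3.png",d["color"][:,:,::-1]);CAM["wrist"]=d
cv2.imwrite("pics/s3.png",cv2.resize(CAM["side"]["color"][190:440,280:540,::-1],None,fx=2.4,fy=2.4,interpolation=cv2.INTER_CUBIC))
print(proj("wrist",[.5653,-.2753,.062]),proj("side",[.5653,-.2753,.062]))
E
```

```text
6.6 pos [ 0.5651 -0.275   0.1838] q [-0.4933  0.0263  1.5923 -0.0005  1.5224  1.1649] F [-0.0973 -0.3072  0.127 ] M [-0.0069  0.1732  0.0268] w 0.0797806166986044
x [-0.9962  0.0873 -0.0004] y [ 0.0003 -0.0007 -1.    ] z [-0.0873 -0.9962  0.0007] grasp [ 0.5651 -0.275   0.2026]
[322.4548 236.4139] [428.7413 345.3528]
```

View pics/w3.png

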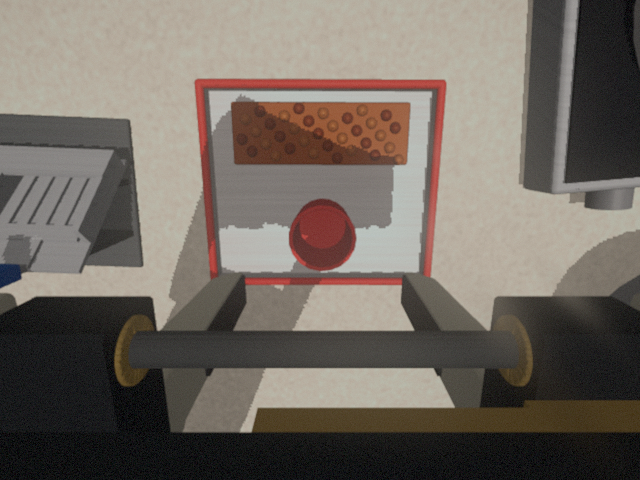

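View pics/s3.png

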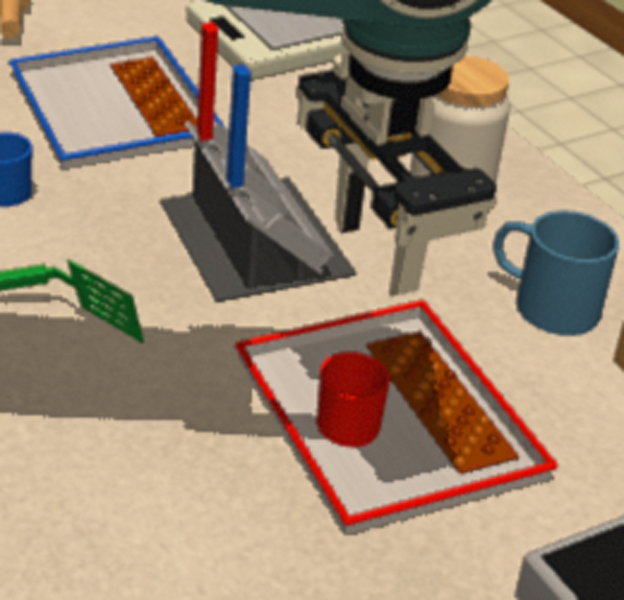

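The wrist view shows the red tub upright on the bare half, rim centre at (322,234), and the side view agrees. Now the red turner: rise first, then go over its handle.

```bash
python3 - <<'E'
from h import *
print(move([.5805,.043,.29],down(-7)))
E
```

```text
(array([ 0.01313841, -0.10565539, -0.31842023]), array([ -0.33037042, -88.00926047,  -0.10690629]))
```

Request:
arm_command([
  {"dx": 0, "dy": -0.05, "dz": 0, "ax": 0, "ay": -8, "az": 0, "claw": 0.05},
  {"dx": 0, "dy": -0.095, "dz": 0, "ax": 0, "ay": -16, "az": 0, "claw": 0.05},
  {"dx": 0, "dy": -0.105, "dz": -0.03, "ax": 0, "ay": -24, "az": 0, "claw": 0.05},
  {"dx": 0.005, "dy": -0.105, "dz": -0.08, "ax": 0, "ay": -32, "az": 0, "claw": 0.05},
  {"dx": 0.005, "dy": -0.105, "dz": -0.12, "ax": 0, "ay": -40, "az": 0, "claw": 0.05},
  {"dx": 0.005, "dy": -0.105, "dz": -0.16, "ax": 0, "ay": -48, "az": 0, "claw": 0.05},
  {"dx": 0.01, "dy": -0.105, "dz": -0.2, "ax": 0, "ay": -56, "az": 0, "claw": 0.05},
  {"dx": 0.01, "dy": -0.105, "dz": -0.25, "ax": 0, "ay": -64, "az": 0, "claw": 0.05},
  {"dx": 0.013, "dy": -0.105, "dz": -0.28, "ax": 0, "ay": -72, "az": 0, "claw": 0.05},
  {"dx": 0.013, "dy": -0.105, "dz": -0.31, "ax": 0, "ay": -80, "az": 0, "claw": 0.05},
])

```text
time: 7.75
tool_pos: [0.5794, 0.0364, 0.2886]
orientation: [0.432, -0.558, 0.561, -0.433]
wrist_force: [0.3, -0.7, -0.1]
width: 0.0503
```

```bash
python3 - <<'E'
from h import *
show();print(move([.5805,.043,.29],down(-7)))
E
```

```text
7.75 pos [0.5794 0.0364 0.2886] q [ 0.0203 -0.1017  1.5484 -0.0031  1.6915  0.2753] F [ 0.2918 -0.7119 -0.1095] M [-0.0684  0.0537 -0.0074] w 0.05025400334558385
x [-0.2526 -0.9676  0.002 ] y [ 0.0034 -0.003  -1.    ] z [ 0.9676 -0.2526  0.0041] grasp [0.5793 0.0364 0.3074]
(array([-0.0067, -0.0014, -0.0006]), array([-0.226 , -7.631 ,  0.1323]))
```

Request:
arm_command([
  {"dx": -0.007, "dy": -0.001, "dz": 0, "ax": -0.2, "ay": -7.6, "az": 0.1, "claw": 0.05},
  {"dx": -0.007, "dy": -0.001, "dz": 0, "ax": -0.2, "ay": -7.6, "az": 0.1, "claw": 0.05},
  {"dx": -0.007, "dy": -0.001, "dz": 0, "ax": -0.2, "ay": -7.6, "az": 0.1, "claw": 0.05},
])

```text
time: 8.05
tool_pos: [0.581, 0.0429, 0.2889]
orientation: [0.468, -0.531, 0.531, -0.467]
wrist_force: [0.0, -0.1, 0.4]
width: 0.0501
```

```bash
python3 - <<'E'
from h import *
show();print(move([.5805,.043,.181],down(-7)))
from station import r
load()
d=r.snapshot("wrist");cv2.imwrite("pics/w4.png",d["color"][:,:,::-1]);CAM["wrist"]=d
print(proj("wrist",[.5805,.043,.236]),proj("wrist",[.57,-.041,.236]))
cv2.imwrite("pics/s4.png",cv2.resize(CAM["side"]["color"][120:330,280:500,::-1],None,fx=2.8,fy=2.8,interpolation=cv2.INTER_CUBIC))
E
```

```text
8.05 pos [0.581  0.0429 0.2889] q [ 0.0303 -0.0946  1.5413 -0.0009  1.6955  0.1569] F [ 0.017  -0.1448  0.407 ] M [-0.0684  0.0628  0.0362] w 0.05008384011938589
x [-0.1264 -0.992   0.001 ] y [-0.0006 -0.0009 -1.    ] z [ 0.992  -0.1264 -0.0005] grasp [0.581  0.0429 0.3077]
(array([-0.0002,  0.1079, -0.0004]), array([ 0.0275, -0.2597,  0.0574]))
[319.9797 257.567 ] [320.4348 369.2813]
```

View pics/w4.png

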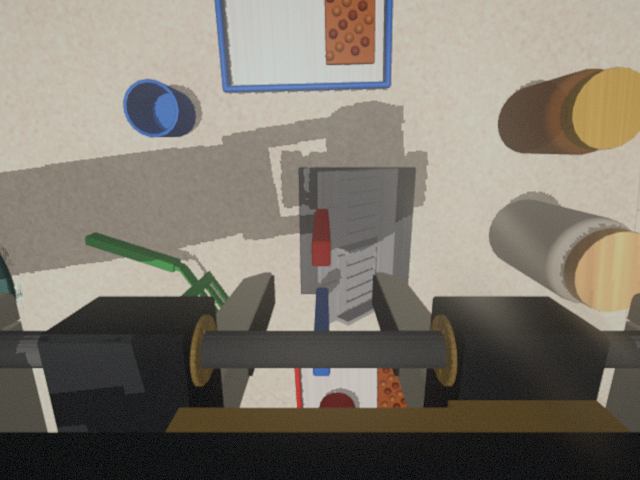

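View pics/s4.png

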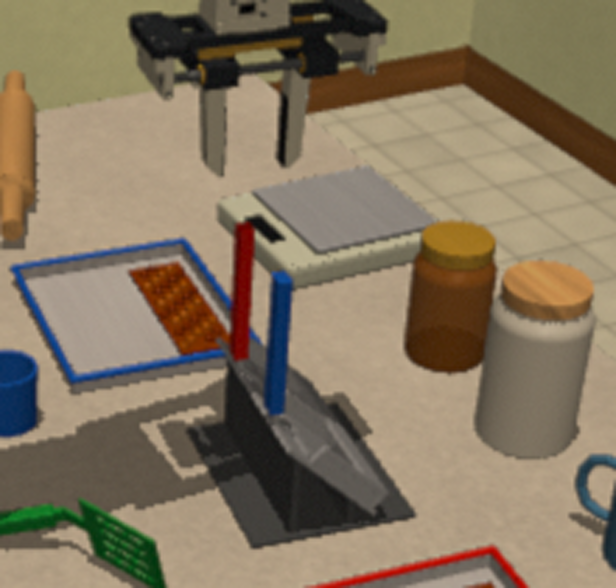

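The wrist view has the red handle's end at (321,254), centred between the fingers, and the blue one at (321,368), clear of them. I'll descend 108 mm and grip.

Request:
arm_command([
  {"dx": -0.0015, "dy": 0.03, "dz": 0, "ax": 0, "ay": 0, "az": 0, "claw": 0.05},
  {"dx": -0.0015, "dy": 0.06, "dz": 0, "ax": 0, "ay": 0, "az": 0, "claw": 0.05},
  {"dx": -0.0015, "dy": 0.085, "dz": 0, "ax": 0, "ay": 0, "az": 0, "claw": 0.05},
  {"dx": -0.0015, "dy": 0.1, "dz": 0, "ax": 0, "ay": 0, "az": 0, "claw": 0.05},
  {"dx": -0.0015, "dy": 0.108, "dz": 0, "ax": 0, "ay": 0, "az": 0, "claw": 0.05},
  {"dx": -0.0015, "dy": 0.108, "dz": 0, "ax": 0, "ay": 0, "az": 0, "claw": 0.05},
  {"dx": -0.0015, "dy": 0.108, "dz": 0, "ax": 0, "ay": 0, "az": 0, "claw": 0.05},
])

```text
time: 8.9
tool_pos: [0.5817, 0.0436, 0.1825]
orientation: [0.467, -0.53, 0.531, -0.468]
wrist_force: [-0.1, 0.5, 0.7]
width: 0.0503
```

Request:
arm_command([
  {"dx": 0, "dy": 0, "dz": 0, "ax": 0, "ay": 0, "az": 0, "claw": 0.03},
  {"dx": 0, "dy": 0, "dz": 0, "ax": 0, "ay": 0, "az": 0, "claw": 0.02},
  {"dx": 0, "dy": 0, "dz": 0, "ax": 0, "ay": 0, "az": 0, "claw": 0.018},
  {"dx": 0, "dy": 0, "dz": 0, "ax": 0, "ay": 0, "az": 0, "claw": 0.016},
  {"dx": 0, "dy": 0, "dz": 0, "ax": 0, "ay": 0, "az": 0, "claw": 0.014},
  {"dx": 0, "dy": 0, "dz": 0, "ax": 0, "ay": 0, "az": 0, "claw": 0.014},
], newtons=10)

```text
time: 9.5
tool_pos: [0.5816, 0.0436, 0.1825]
orientation: [0.467, -0.53, 0.531, -0.467]
wrist_force: [-0.5, -0.2, -0.6]
width: 0.0142
```

```bash
python3 - <<'E'
from h import *
show()
load()
cv2.imwrite("pics/s5.png",cv2.resize(CAM["side"]["color"][120:330,280:500,::-1],None,fx=2.8,fy=2.8,interpolation=cv2.INTER_CUBIC))
E
```

```text
9.5 pos [0.5816 0.0436 0.1825] q [ 0.0315 -0.0726  1.6916 -0.0007  1.5213  0.1584] F [-0.5305 -0.1614 -0.5526] M [-0.0569  0.0881  0.0122] w 0.014190310848225944
x [-0.1265 -0.992   0.0005] y [ 0.0013 -0.0007 -1.    ] z [ 0.992  -0.1265  0.0014] grasp [0.5816 0.0437 0.2013]
```

View pics/s5.png

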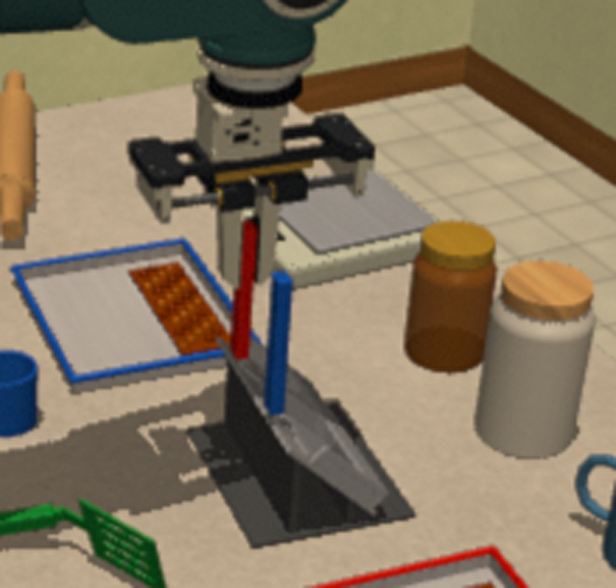

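The handle is between the pads and seems to lean slightly forward, so I'll ease back 1.5 mm and then grip firmly.

Request:
arm_command([
  {"dx": 0, "dy": 0, "dz": -0.0015, "ax": 0, "ay": 0, "az": 0, "claw": 0.014},
  {"dx": 0, "dy": 0, "dz": -0.0015, "ax": 0, "ay": 0, "az": 0, "claw": 0.0},
  {"dx": 0, "dy": 0, "dz": -0.0015, "ax": 0, "ay": 0, "az": 0, "claw": 0.0},
  {"dx": 0, "dy": 0, "dz": -0.0015, "ax": 0, "ay": 0, "az": 0, "claw": 0.0},
  {"dx": 0, "dy": 0, "dz": -0.0015, "ax": 0, "ay": 0, "az": 0, "claw": 0.0},
], newtons=50)

```text
time: 10.1
tool_pos: [0.5799, 0.0439, 0.1825]
orientation: [0.467, -0.53, 0.531, -0.467]
wrist_force: [-3.0, 0.9, 1.5]
width: 0.0126
```

```bash
python3 - <<'E'
from h import *
show()
E
```

```text
10.1 pos [0.5799 0.0439 0.1825] q [ 0.032  -0.0759  1.6948 -0.0007  1.5221  0.1588] F [-3.0193  0.8662  1.4862] M [0.0739 1.5024 0.001 ] w 0.01261911804844249
x [-0.1264 -0.992   0.0006] y [ 0.0006 -0.0006 -1.    ] z [ 0.992  -0.1264  0.0006] grasp [0.5799 0.0439 0.2013]
```

Request:
arm_command([
  {"dx": 0, "dy": -0.004, "dz": -0.004, "ax": 0, "ay": 0, "az": 0, "claw": 0.0},
  {"dx": 0, "dy": -0.008, "dz": -0.008, "ax": 0, "ay": 0, "az": 0, "claw": 0.0},
  {"dx": 0, "dy": -0.013, "dz": -0.013, "ax": 0, "ay": 0, "az": 0, "claw": 0.0},
  {"dx": 0, "dy": -0.018, "dz": -0.018, "ax": 0, "ay": 0, "az": 0, "claw": 0.0},
])

```text
time: 10.5
tool_pos: [0.5617, 0.0462, 0.2011]
orientation: [0.467, -0.53, 0.531, -0.467]
wrist_force: [-0.4, -0.5, -0.8]
width: 0.0128
```

```bash
python3 - <<'E'
from h import *
show()
E
```

```text
10.5 pos [0.5617 0.0462 0.2011] q [ 0.0372 -0.123   1.7082 -0.0007  1.5552  0.164 ] F [-0.4203 -0.4664 -0.8047] M [-0.0669  0.0805 -0.0342] w 0.012823856882790623
x [-0.1264 -0.992   0.0005] y [ 0.0012 -0.0007 -1.    ] z [ 0.992  -0.1264  0.0012] grasp [0.5616 0.0462 0.2199]
```

Forces are low, so it slides freely. I'll continue.

Request:
arm_command([
  {"dx": 0, "dy": -0.008, "dz": -0.008, "ax": 0, "ay": 0, "az": 0, "claw": 0.0},
  {"dx": 0, "dy": -0.016, "dz": -0.016, "ax": 0, "ay": 0, "az": 0, "claw": 0.0},
  {"dx": 0, "dy": -0.024, "dz": -0.024, "ax": 0, "ay": 0, "az": 0, "claw": 0.0},
  {"dx": 0, "dy": -0.032, "dz": -0.032, "ax": 0, "ay": 0, "az": 0, "claw": 0.0},
  {"dx": 0, "dy": -0.04, "dz": -0.04, "ax": 0, "ay": 0, "az": 0, "claw": 0.0},
  {"dx": 0, "dy": -0.055, "dz": -0.055, "ax": 0, "ay": 0, "az": 0, "claw": 0.0},
  {"dx": 0, "dy": -0.075, "dz": -0.07, "ax": 0, "ay": 0, "az": 0, "claw": 0.0},
  {"dx": 0, "dy": -0.095, "dz": -0.08, "ax": 0, "ay": 0, "az": 0, "claw": 0.0},
  {"dx": 0, "dy": -0.115, "dz": -0.085, "ax": 0, "ay": 0, "az": 0, "claw": 0.0},
  {"dx": 0, "dy": -0.115, "dz": -0.085, "ax": 0, "ay": 0, "az": 0, "claw": 0.0},
])

```text
time: 11.5
tool_pos: [0.477, 0.0572, 0.3191]
orientation: [0.466, -0.529, 0.532, -0.469]
wrist_force: [-0.2, -0.8, -1.1]
width: 0.0126
```

```bash
python3 - <<'E'
from h import *
show()
load()
cv2.imwrite("pics/s6.png",cv2.resize(CAM["side"]["color"][60:330,240:520,::-1],None,fx=2.2,fy=2.2,interpolation=cv2.INTER_CUBIC))
E
```

```text
11.5 pos [0.477  0.0572 0.3191] q [ 0.0667 -0.3224  1.6862 -0.0007  1.7724  0.1931] F [-0.1845 -0.7689 -1.1347] M [-0.1199  0.1173  0.0381] w 0.012629730662625887
x [-0.1262 -0.992  -0.0003] y [ 0.0055 -0.0004 -1.    ] z [ 0.992  -0.1262  0.0055] grasp [0.4769 0.0572 0.3379]
```

View pics/s6.png

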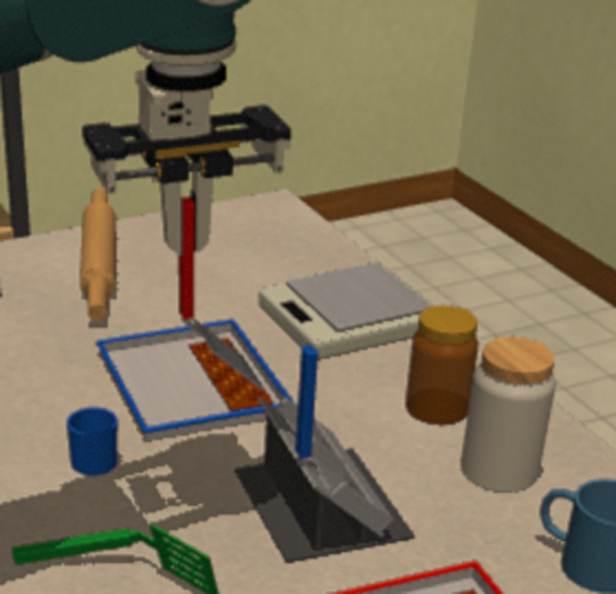

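The side view shows the turner clear of the rack, with the blade at crop (235,360) and the blue turner untouched at (308,400). I'll swing over to the tray side, staying well short of the blue handle.

```bash
python3 - <<'E'
from h import *
print(move([.43,-.20,.35],down(-25)))
E
```

```text
(array([ 0.26098091, -0.03421097, -0.01425544]), array([-9.19706896e-02,  1.77400799e+01,  1.15065521e-02]))
```

Request:
arm_command([
  {"dx": 0.01, "dy": -0.03, "dz": -0.03, "ax": 0, "ay": 0, "az": 0, "claw": 0.0},
  {"dx": 0.05, "dy": -0.034, "dz": -0.04, "ax": 0, "ay": 4, "az": 0, "claw": 0.0},
  {"dx": 0.09, "dy": -0.034, "dz": -0.04, "ax": 0, "ay": 8, "az": 0, "claw": 0.0},
  {"dx": 0.13, "dy": -0.034, "dz": -0.04, "ax": 0, "ay": 12, "az": 0, "claw": 0.0},
  {"dx": 0.17, "dy": -0.034, "dz": -0.03, "ax": 0, "ay": 16, "az": 0, "claw": 0.0},
  {"dx": 0.21, "dy": -0.034, "dz": -0.02, "ax": 0, "ay": 18, "az": 0, "claw": 0.0},
  {"dx": 0.24, "dy": -0.034, "dz": -0.015, "ax": 0, "ay": 18, "az": 0, "claw": 0.0},
  {"dx": 0.26, "dy": -0.034, "dz": -0.014, "ax": 0, "ay": 18, "az": 0, "claw": 0.0},
  {"dx": 0.26, "dy": -0.034, "dz": -0.014, "ax": 0, "ay": 18, "az": 0, "claw": 0.0},
])

```text
time: 12.5
tool_pos: [0.4301, -0.2011, 0.3477]
orientation: [-0.378, 0.598, -0.597, 0.377]
wrist_force: [0.5, -0.9, -0.6]
width: 0.0124
```

```bash
python3 - <<'E'
from h import *
show()
print(move([.5075,-.229,.30],down(-25,45,-25)))
E
```

```text
12.5 pos [ 0.4301 -0.2011  0.3477] q [-0.4909 -0.324   1.6415 -0.0002  1.8256 -0.0473] F [ 0.476  -0.8743 -0.5738] M [-0.0341  0.1687 -0.0736] w 0.012411568998266067
x [-0.4292 -0.9032  0.0002] y [-0.0014  0.0005 -1.    ] z [ 0.9032 -0.4292 -0.0015] grasp [ 0.4301 -0.2011  0.3665]
(array([-0.008 ,  0.0475,  0.082 ]), array([45.0873, -0.393 ,  0.1723]))
```

Request:
arm_command([
  {"dx": 0, "dy": 0.0, "dz": 0.01, "ax": 6, "ay": 0, "az": 0, "claw": 0.0},
  {"dx": -0.002, "dy": 0.01, "dz": 0.025, "ax": 12, "ay": 0, "az": 0, "claw": 0.0},
  {"dx": -0.004, "dy": 0.02, "dz": 0.04, "ax": 18, "ay": 0, "az": 0, "claw": 0.0},
  {"dx": -0.006, "dy": 0.03, "dz": 0.055, "ax": 24, "ay": 0, "az": 0, "claw": 0.0},
  {"dx": -0.008, "dy": 0.04, "dz": 0.07, "ax": 30, "ay": 0, "az": 0, "claw": 0.0},
  {"dx": -0.008, "dy": 0.047, "dz": 0.08, "ax": 36, "ay": 0, "az": 0, "claw": 0.0},
  {"dx": -0.008, "dy": 0.047, "dz": 0.082, "ax": 41, "ay": 0, "az": 0, "claw": 0.0},
  {"dx": -0.008, "dy": 0.047, "dz": 0.082, "ax": 45, "ay": 0, "az": 0, "claw": 0.0},
  {"dx": -0.008, "dy": 0.047, "dz": 0.082, "ax": 45, "ay": 0, "az": 0, "claw": 0.0},
  {"dx": -0.008, "dy": 0.047, "dz": 0.082, "ax": 45, "ay": 0, "az": 0, "claw": 0.0},
])

```text
time: 13.5
tool_pos: [0.5074, -0.2284, 0.3001]
orientation: [0.205, -0.325, 0.78, -0.493]
wrist_force: [0.1, 0.3, -0.7]
width: 0.0129
```

```bash
python3 - <<'E'
from h import *
show()
print(move([.51,-.230,.22],down(-25,45,-25)))
load()
cv2.imwrite("pics/s7.png",cv2.resize(CAM["side"]["color"][120:420,260:540,::-1],None,fx=2,fy=2,interpolation=cv2.INTER_CUBIC))
cv2.imwrite("pics/t7.png",cv2.resize(CAM["top"]["color"][100:300,280:540,::-1],None,fx=3,fy=3,interpolation=cv2.INTER_CUBIC))
E
```

```text
13.5 pos [ 0.5074 -0.2284  0.3001] q [-0.4849 -0.6629  2.0796  0.0366  0.9438 -0.051 ] F [ 0.1357  0.3102 -0.7199] M [ 0.1322  0.596  -0.0413] w 0.012878283295348783
x [-0.4287 -0.9034 -0.0002] y [ 0.6366 -0.3019 -0.7096] z [ 0.641  -0.3044  0.7046] grasp [ 0.4955 -0.2227  0.3135]
(array([ 0.0004,  0.059 , -0.0543]), array([ 0.2051, -0.2843,  0.2635]))
```

View pics/s7.png

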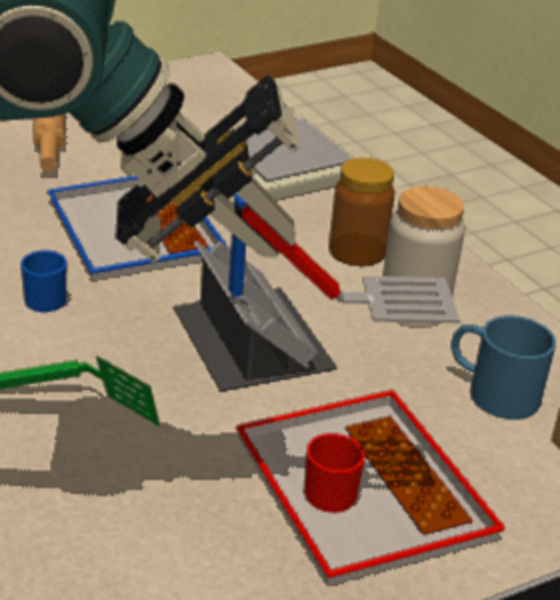

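The turner is held, blade roughly level at side crop (410,298), and the tub stands on the tray. I'll measure the blade in both views.

```bash
python3 - <<'E'
from h import *
load()
def c(im,x,y,w,h,k,n): cv2.imwrite(n,cv2.resize(im[y:y+h,x:x+w,::-1],None,fx=k,fy=k,interpolation=cv2.INTER_CUBIC))
c(CAM["side"]["color"],410,240,90,60,8,"pics/s8.png")
c(CAM["top"]["color"],380,90,160,130,5,"pics/t8.png")
E
```

```text
(no output)
```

View pics/s8.png

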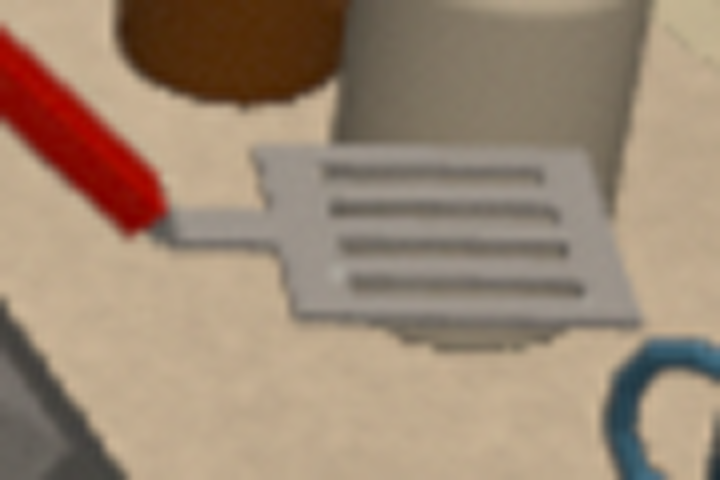

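View pics/t8.png

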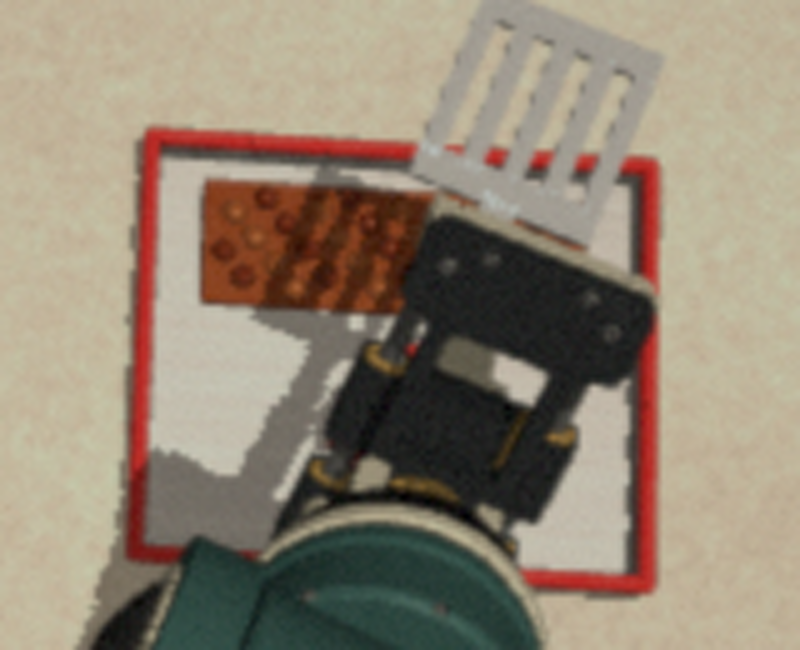

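```bash
python3 - <<'E'
from h import *
load()
np.set_printoptions(precision=4,suppress=True)
S=[(255,147),(588,148),(640,324),(297,320)];T=[(412,165),(484,-3),(663,57),(590,245)]
X=[]
for a,b in zip(T,S):
    x,e1,e2=tri(un(*a,380,90,5),un(*b,410,240,8));X.append(x);print(x,e1,e2)
X=np.array(X);m=X.mean(0);n=np.linalg.svd(X-m)[2][2];print("centre",m,"tilt deg",np.degrees(np.arccos(abs(n[2]))))
a=np.radians(-4.9);d=m[:2]-[.599,-.279];print("tray local",d[0]*np.cos(a)+d[1]*np.sin(a),-d[0]*np.sin(a)+d[1]*np.cos(a))
v=X[1]+X[2]-X[0]-X[3];print("along slope deg",np.degrees(np.arctan2(v[2],np.hypot(*v[:2]))))
v=X[1]+X[0]-X[2]-X[3];print("across slope deg",np.degrees(np.arctan2(v[2],np.hypot(*v[:2]))))
E
```

```text
[ 0.6004 -0.2347  0.2446] [-0.3742  1.1662] [ 1.1859 -0.4744]
[ 0.6693 -0.2673  0.2439] [ 0.3655 -1.0287] [-1.0567  0.4626]
[ 0.6414 -0.33    0.2433] [-0.1968  0.5647] [ 0.6085 -0.2684]
[ 0.5696 -0.2976  0.2436] [-0.2186  0.6834] [ 0.7289 -0.2872]
centre [ 0.6202 -0.2824  0.2438] tilt deg 0.7880052633650946
tray local 0.021382451721904543 -0.001594446981767243
along slope deg -0.38693936004376756
across slope deg 0.6843146496506856
```

The blade is level within 1° and centred over the tray at 0.244 m. I'll settle, then check the blue items, the tub and stillness.

Request:
arm_command([
  {"dx": 0, "dy": 0, "dz": 0, "ax": 0, "ay": 0, "az": 0, "claw": 0.0},
  {"dx": 0, "dy": 0, "dz": 0, "ax": 0, "ay": 0, "az": 0, "claw": 0.0},
  {"dx": 0, "dy": 0, "dz": 0, "ax": 0, "ay": 0, "az": 0, "claw": 0.0},
  {"dx": 0, "dy": 0, "dz": 0, "ax": 0, "ay": 0, "az": 0, "claw": 0.0},
  {"dx": 0, "dy": 0, "dz": 0, "ax": 0, "ay": 0, "az": 0, "claw": 0.0},
])

```text
time: 14.3
tool_pos: [0.5078, -0.2291, 0.3006]
orientation: [0.205, -0.324, 0.781, -0.493]
wrist_force: [0.6, -0.6, -1.0]
width: 0.0127
```

```bash
python3 - <<'E'
from h import *
show();load()
from station import r
print(np.abs(r.observe()["qd"]).max())
for n in("top","side"):
    o=cv2.imread(f"pics/{n}0.png");w=CAM[n]["color"][:,:,::-1]
    boxes={"top":{"tub":(225,225,50,50),"turner":(340,135,30,40)},"side":{"tub":(262,240,40,40),"turner":(372,210,18,70)}}[n]
    for k,(x,y,a,b) in boxes.items():
        out=[]
        for im in(o,w):
            h=cv2.cvtColor(np.ascontiguousarray(im[y:y+b,x:x+a]),cv2.COLOR_BGR2HSV);m=cv2.inRange(h,(100,150,40),(130,255,255));v,u=np.nonzero(m);out.append((len(u),u.mean()+x if len(u) else 0,v.mean()+y if len(v) else 0))
        print(n,k,out)
E
```

```text
14.3 pos [ 0.5078 -0.2291  0.3006] q [-0.4858 -0.662   2.0788  0.0367  0.9424 -0.0515] F [ 0.5671 -0.591  -1.0382] M [0.2137 0.6152 0.0093] w 0.012677535499545345
x [-0.4292 -0.9032  0.0001] y [ 0.6372 -0.3029 -0.7087] z [ 0.6401 -0.3041  0.7055] grasp [ 0.4958 -0.2234  0.314 ]
0.001787694494539701
top tub [(635, np.float64(249.76377952755905), np.float64(249.49606299212599)), (633, np.float64(249.73301737756714), np.float64(249.53554502369667))]
top turner [(199, np.float64(353.964824120603), np.float64(153.24120603015075)), (193, np.float64(353.89637305699483), np.float64(153.40932642487047))]
side tub [(580, np.float64(282.42413793103447), np.float64(259.3741379310345)), (577, np.float64(282.3830155979203), np.float64(259.35008665511265))]
side turner [(301, np.float64(378.9966777408638), np.float64(242.12292358803987)), (187, np.float64(378.331550802139), np.float64(249.53475935828877))]
```

```bash
python3 - <<'E'
from station import r
print(r.hand_in())
E
```

```text
the job is handed in; nothing more can be done
None
```

The job is handed in at about 14.4 s of the 67 s allowed; the station reports no verdict. The red tub stands released on the bare half of the red tray, and the red turner is held with its blade level over that tray.

**Tub:** I gripped it by its outer wall and lowered it to about tray-local (-0.03, 0) m. The wrist and side views then showed it upright.

**Turner:** I gripped the handle about 101 mm from the bend and drew it up the slope with no notable force. I then swung it clear of the blue handle and tilted it 45°.

**Last checks:**
- **Blade:** measured from both cameras, it is tilted about 0.8°, its centre is 0.244 m above the counter, and it sits at tray-local (0.021, -0.002) m.
- **Holding:** joint speeds were below 0.002 rad/s, with the grip set to 50 N and closed on the 12.7 mm handle.
- **Blue items:** the blue tub and blue turner had moved less than 0.2 px in the top view. In the side view the gripper half hides the blue turner, so that comparison differs (301 against 187 visible pixels) and says nothing about movement.

No other check failed or disagreed. The first move call was refused because its rows left out keys, and nothing moved.

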